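Unlock the washroom drawer after the drive and put the towel pegs away

ROBOT

A 6-joint arm with a two-finger parallel gripper is mounted at the origin on the work surface. World frame = base frame: x ahead of the robot, y to its left, z up, the work surface at z = 0. Lengths are in m, angles in rad, forces in N, time in s.
With the tool pointing down it reaches from about 0.3 to 0.775 m from the base axis. Payload 14.6 kg.
Tool frame: the origin (TCP) lies on the centre line of the jaws, within the pads' length; the fingertips stand ctrl.tcp_to_tips ahead of it and the grasp point (between the pads) lies 2 mm behind it (ctrl.tcp_to_tips is the distance from the TCP to the fingertips, in m); z points along the fingers, y is the line along which they close (so a half turn about z gives the same grasp; the last joint's range is limited). The gripper opens to 94 mm and grips with 3 to 60 N. Pads are 16 mm wide; open, the fingers measure 119 mm over their backs; the gripper's body (75 mm by 177 mm) begins 78 mm behind the grasp point.
Start: joints at [-1.334, 0.3, 1.521, -0, 1.321, -0.067], TCP at [0.165, -0.525, 0.222] pointing down, gripper open.
Joint ranges: [-3.03, 3.03], [-0.79, 2.21], [0.23, 2.52], [-1.04, 4.18], [0, 3.07], [-2.55, 2.55]. Speed limits (rad/s): [2.22, 2.22, 2.57, 3.14, 3.14, 3.14].

INTERFACE

Orientations are given as [roll, pitch, yaw] about the fixed x, y, z axes, in that order (R = Rz(yaw) Ry(pitch) Rx(roll)).
In Python, from station import telemetry, viewer, hand_in, ctrl gives the robot as it stands.
- The arm moves only by the tool step_arm, never from a script. Its argument "plan" is a list of rows, each an object of numbers: "dx", "dy", "dz": the shift along the tool's x, y, z scaled (see below); "rx", "ry", "rz": the turn, a rotation vector about the tool's x, y, z scaled (see below); "claw": the closure, from 0 (fully open) to 1 (shut). In form: [{"dx": .., "dy": .., "dz": .., "rx": .., "ry": .., "rz": .., "claw": ..}, ...]. A call has 1 to 10 rows; each row shifts and turns the commanded pose from where the row before left it, along the tool's axes as they then stand; what a row does not reach is not made up. The controller multiplies each number of a shift by 0.1 m and each number of a turn by 90 degrees. A row lasts 1/10 s, in which the tool goes at most 50 mm and 8.59 degrees, less where a joint would pass 70% of its speed; a pose out of reach is approached as far as the arm can. A call with a number of a shift or a turn outside -1 to 1 is refused whole. A call with a gripper value outside its range is refused whole. The fingers move at their own pace and stop on an object; "grip_force" is the grip in N (left out, the last holds). Time passes only in rows, so rows that do not move let the fingers close. It gives the time, the measured TCP pose, the force, the opening and the grip force at its end, in the units of the state.
- telemetry.get_obs(): the state, without advancing time (a new reading comes with each control period).
- viewer.camera(name): name is "scene" or "top" or "wrist"; returns a dict with "img" (384x512x3 uint8, red, green, blue), "z_map" (384x512 float32, m along the optical axis (not along the pixel's ray), 0 where there is no reading), "fx", "fy", "cx", "cy" (pixels), "dist" ([k1, k2, p1, p2, k3] as OpenCV has them; the pictures are not rectified), "R" (3x3) and "t" (3): a world point X has camera coordinates R X + t; the wrist camera has in their place "tool_from_camera" (4x4, takes a point from camera to tool coordinates, whose origin is the TCP and whose axes are the flange's). Camera axes: x right, y down, z forward; pixel columns grow to the right and rows downward; lengths in m; the calibration is good to about 2 mm. A picture is of the moment at which its call begins: read the wrist's pose just before it.
- hand_in(): hands the job in; it is judged then, once.
Trained networks look in a picture, given as the dict that the camera call returned (one of the last four; its "shot" number tells which), for a name from the list of things; names that differ only in an ending like _2 or _b are one class to them, and where a whole thing is asked for, a point or a joint stands for the part that bears it (a point fixed in the world has none). Each returns a list of dicts, best first, with "score" (0 to 1); they miss things now and then, are a little off and sometimes report something else, mostly with a low value. They report only what shows in the picture. A call takes as long as a camera call. They do not tell look-alikes from the thing itself.
- viewer.recognise(target, picture): "rect" ([left, top, right, bottom] in pixels, round what is visible of it).
The state is a dict: "time_s": time; "qpos": joint angles; "joint_vel": joint speeds; "tau": joint torques, N m; "ee_pos": TCP position; "eef_rot": TCP orientation; "force": force on the tool from outside, world axes, zero at the start; "moment": the same for the moment, N m; "grip_width": finger opening in m; "grip_force": force on a finger pad.
Only numpy, scipy, OpenCV 4.12 (cv2) and the standard library are available. Lean on these libraries where they do the work, as an engineer would, in place of code of your own. Each camera call takes 0.05 s, during which the arm holds its last target. There are 200 camera calls.

TASK

The washroom drawer was pinned shut for the drive: draw the orange-handled travel pin straight up out of the drawer unit, hang it by its neck in the side notch of the yellow keeper, pushed fully home with its collar resting on the plate, and let go of it. Only then pull the drawer fully open, and lay the red towel peg flat on the floor of the red bay and the blue towel peg flat in the blue bay. Leave the drawer open and the toiletries standing where they are.

Things in the scene. Friction and masses are not known exactly. Their poses are not given: they have to be found in the camera images.
- pin: Loose upright travel pin, 118 mm, 200 g. Origin on its axis at the collar's underside, z up. Above: steel collar 36 mm wide, 8 thick, then orange handle 24 mm wide, from 8 to 56 mm. Below: neck 12 mm wide down to 18 mm, cone to 22, then shank 18 mm wide to the tip at 62 mm: too thick for the notch, only the neck fits. Starts in the unit's bore, collar on the unit's top.
- unit: Fixed oak drawer unit, 240 deep (x) x 290 wide (y) x 85 mm high. Origin at counter level under the middle of its front face; x points into the unit, away from the robot; the drawer comes out towards -x. The 21 mm pin bore goes down through the 12 mm top and the drawer's divider; red and blue strips on top mark the bays below.
- bore_top (a point): Mouth of the pin bore, on the unit's top face 85 mm above the counter and 40 mm behind the front face.
- keeper: Fixed grey stand with a level yellow plate, 74 mm wide, 6 thick, top 110 mm up; nothing rises above it. Origin at counter level under a parked pin's axis. The notch, 17 mm wide, runs along its x and is open to -x: straight from 27 mm before the seat, flared to about 50 mm wide at 48 mm before. End wall 6.5 mm past the seat, post 30 mm past it; free below the plate down to a 10 mm foot.
- keeper_seat (a point): Point on the plate's top surface where the pin's origin is when it is parked (within about 1 mm); same axes as the keeper.
- drawer (a joint): Drawer slide in m: 0 shut, 0.14 fully open (end stop). Friction about 2 N, it stays where it is left. The pin blocks it.
- drawer_handle (a point): Middle of the drawer's steel bar handle: a round bar 12 mm in diameter, 100 mm long, level along y of the drawer, 45 mm in front of the drawer front (39 mm of free space between), 46 mm above the counter. Axes as the unit; moves with the drawer.
- red_bay (a point): Centre of the floor of the red-floored bay (the unit's +y side), 14 mm above the counter; moves with the drawer, axes as the unit. Inside 124 (x) x 107 (y) mm; walls 40 mm above the floor, drawer front 50 mm. Wholly clear of the unit only when the drawer is fully open.
- blue_bay (a point): The same for the blue-floored bay (right one, on the unit's -y side). A 36 mm divider stands between the bays.
- red_peg: Red rigid towel peg, 92 mm long (x) x 24 mm high, about 28 mm wide (y) at the middle, 40 g, lying on the dish. Origin at its middle on the underside; x along its length, z up.
- blue_peg: The same in blue.
- red_peg_mid (a point): Middle of the red peg, 12 mm above its underside.
- blue_peg_mid (a point): Middle of the blue peg, 12 mm above its underside.
- dish: Fixed pale mat, 250 (x) x 150 (y) x 6 mm, on which both pegs lie, 130 mm apart. Origin at the centre of its underside. It and the keeper stand on either side of the drawer unit, either way round.
- soap: Black soap jar, 60 mm wide, 75 mm high, standing on the unit's top towards the back. Origin at its foot. Leave it standing.
- mug: Blue mug 90 mm high, 72 mm wide, about 150 mm behind the keeper. Leave it standing.
- shampoo: Green bottle 150 mm high, 56 mm wide, about 200 mm beyond the dish's centre. Leave it standing.
- hairbrush: Wooden hairbrush, 205 mm long, 34 mm high, lying on the counter, pointing ahead, near the robot to the right of the drawer handle. Leave it.
- cream: White jar 55 mm high, 70 mm wide, standing on the unit's top towards the back. Leave it standing.
Mind the look-alikes: they are no part of the job. Of the things that look like the keeper, the larger one is meant. There is more than one size of the blue_peg; the job needs the smaller.

How it is judged:
On the way, in this order (a step that is already met when the one before it is completed fails the run):
1. the pin hangs fully home in the keeper's notch, released, while the drawer is still shut (x of pin in the frame of keeper_seat between -0.01 and 0.006 m and y of pin in the frame of keeper_seat between -0.006 and 0.006 m and z of pin in the frame of keeper_seat between -0.004 and 0.004 m and angle between pin's own z axis and vertical below 0.12 rad and contact force between the fingers and pin below 0.1 N and value of joint drawer below 0.03 m), for 0.2 s.
2. the drawer is pulled fully open (value of joint drawer above 0.125 m), for 0.2 s.
At the end, for the whole second after the job is handed in: Pin released, at rest, upright (0.12 rad) in the notch, collar on the plate (4 mm), axis within 6 mm of the seat (10 mm towards the mouth); drawer open 125 mm or more; red peg in the red bay, blue peg in the blue bay, at rest, flat (0.35 rad), middle under 25 mm above the bay floor (x of pin in the frame of keeper_seat between -0.01 and 0.006 m and y of pin in the frame of keeper_seat between -0.006 and 0.006 m and z of pin in the frame of keeper_seat between -0.004 and 0.004 m and angle between pin's own z axis and vertical below 0.12 rad and contact force between the fingers and pin below 0.1 N and linear speed of each of pin, red_peg, blue_peg below 0.02 m/s and value of joint drawer above 0.125 m and x of red_peg_mid in the frame of red_bay between -0.062 and 0.062 m and y of red_peg_mid in the frame of red_bay between -0.054 and 0.054 m and z of red_peg_mid in the frame of red_bay between 0 and 0.025 m and angle between red_peg's own x axis and vertical between 1.22 and 1.92 rad and x of blue_peg_mid in the frame of blue_bay between -0.062 and 0.062 m and y of blue_peg_mid in the frame of blue_bay between -0.054 and 0.054 m and z of blue_peg_mid in the frame of blue_bay between 0 and 0.025 m and angle between blue_peg's own x axis and vertical between 1.22 and 1.92 rad); the robot touches nothing.
It fails at once if a toiletry or other bystander is pushed more than 40 mm (distance of any of soap, mug, shampoo, hairbrush, cream from where it was at the start of the episode above 0.04 m).
It fails at once if a standing bottle, jar or mug is knocked over (angle between any of soap, mug, shampoo, cream's own z axis and vertical above 0.5 rad).
It also fails if it takes over 72 s, if anything falls off the work surface, if the arm or the gripper's body presses on something with over 40 N, if the wrist force passes 120 N, or if a joint passes its speed limit or range.

## Working session

There is one attempt and no reset: what is moved stays moved. The work goes in short steps, Python scripts to look and compute and a tool call to move; the robot and the scene stay as the last step left them, time stands still between calls to the robot, and variables do not carry over. Pictures are saved under pics/ and viewed, at most 10 in all, crops included, and the job is handed in when it is done.

Besides the shell and the picture viewer there is one more tool, called after "Call:" as name(argument=value, ...), one argument or row to a line, values as JSON. step_arm: Moves the arm, as the interface text tells. Shifts and turns lie within -1 to 1; 1 stands for 0.1 m of shift or 90 degrees of turn. Its arguments: {"type":"object","properties":{"plan":{"type":"array"},"grip_force":{"type":"number"}},"required":["plan"]}

```bash
mkdir -p pics
cat > h.py <<'E'
import numpy as np, cv2
from station import telemetry, viewer, ctrl
def cloud(p):
    K=np.array([[p['fx'],0,p['cx']],[0,p['fy'],p['cy']],[0,0,1]])
    h,w=p['z_map'].shape
    u,v=np.meshgrid(np.arange(w),np.arange(h))
    n=cv2.undistortPoints(np.stack([u,v],-1).reshape(-1,1,2).astype(np.float64),K,np.array(p['dist'])).reshape(h,w,2)
    z=p['z_map'][...,None]
    c=np.concatenate([n*z,z],-1)
    if 'R' in p: return (c-np.array(p['t']))@np.array(p['R'])
    from scipy.spatial.transform import Rotation as Ro
    o=p['obs']; T=np.array(p['tool_from_camera'])
    t=c@T[:3,:3].T+T[:3,3]
    return t@Ro.from_euler('xyz',o['eef_rot']).as_matrix().T+np.array(o['ee_pos'])
def shot(n):
    o=telemetry.get_obs(); p=viewer.camera(n); p['obs']=o; return p
def save(p,f,crop=None,s=1):
    im=p['img'][...,::-1]
    if crop: im=im[crop[1]:crop[3],crop[0]:crop[2]]
    cv2.imwrite('pics/'+f,cv2.resize(im,None,fx=s,fy=s,interpolation=cv2.INTER_CUBIC))
E
python3 - <<'E'
from h import *
a=shot('top');b=shot('scene')
cv2.imwrite('pics/a.png',cv2.resize(np.vstack([a['img'],b['img']])[...,::-1],(0,0),fx=.78,fy=.78))
save(a,'top.png',s=1.5)
W=cloud(a)
print(telemetry.get_obs(),ctrl.tcp_to_tips)
for n in ['pin','unit','keeper','drawer_handle','red_peg','blue_peg','dish','soap','mug','shampoo','hairbrush','cream']:
    for r in viewer.recognise(n,a)[:4]:
        l,t,R,B=map(int,r['rect']);q=W[t:B+1,l:R+1].reshape(-1,3)
        print(n,round(r['score'],2),[l,t,R,B],np.median(q,0).round(3),'ztop',np.percentile(q[:,2],97).round(3))
E
```

```text
{'time_s': 0.1, 'qpos': array([-1.33358678e+00,  3.00431775e-01,  1.52150250e+00, -3.36943881e-05,
        1.32068433e+00, -6.66150931e-02]), 'joint_vel': array([-0.00023138, -0.00168857, -0.00068176,  0.00128371,  0.00016874,
        0.00114185]), 'tau': array([ 1.50718690e-03, -5.32643723e+01, -3.53282583e+01,  7.09455600e-02,
        2.35177344e-02, -5.70380394e-05]), 'ee_pos': array([ 0.1644768 , -0.52461241,  0.22194113]), 'eef_rot': array([-3.14056681e+00, -3.57282178e-05,  3.03832973e-01]), 'force': array([ 0.47710244, -0.35116417, -0.25212029]), 'moment': array([ 0.01297579, -0.00635884,  0.02631723]), 'grip_force': 0.0, 'grip_width': 0.09413504692285676} 0.017
unit 0.83 [219, 80, 324, 183] [ 0.711 -0.048  0.084] ztop 0.152
keeper 0.77 [130, 172, 180, 218] [0.529 0.284 0.008] ztop 0.114
keeper 0.74 [163, 245, 190, 282] [0.333 0.226 0.008] ztop 0.082
drawer_handle 0.69 [223, 161, 313, 185] [ 0.604 -0.038  0.003] ztop 0.087
red_peg 0.78 [358, 216, 372, 247] [ 0.423 -0.325  0.022] ztop 0.034
red_peg 0.28 [218, 82, 327, 187] [ 0.703 -0.051  0.084] ztop 0.146
blue_peg 0.91 [353, 270, 388, 315] [ 0.245 -0.339  0.002] ztop 0.037
blue_peg 0.76 [357, 172, 374, 205] [ 0.553 -0.331  0.01 ] ztop 0.033
dish 0.57 [334, 168, 390, 253] [ 0.487 -0.318  0.005] ztop 0.031
soap 0.96 [292, 103, 315, 126] [ 0.742 -0.136  0.15 ] ztop 0.164
soap 0.49 [220, 82, 328, 182] [ 0.71  -0.056  0.084] ztop 0.152
mug 0.78 [155, 136, 188, 171] [0.661 0.25  0.005] ztop 0.091
shampoo 0.97 [362, 124, 390, 154] [ 0.684 -0.348  0.068] ztop 0.153
hairbrush 0.87 [288, 232, 314, 303] [ 0.321 -0.132  0.006] ztop 0.038
cream 0.92 [228, 102, 255, 130] [0.743 0.036 0.118] ztop 0.144
cream 0.33 [291, 231, 313, 302] [ 0.324 -0.136  0.03 ] ztop 0.038
```

View pics/top.png

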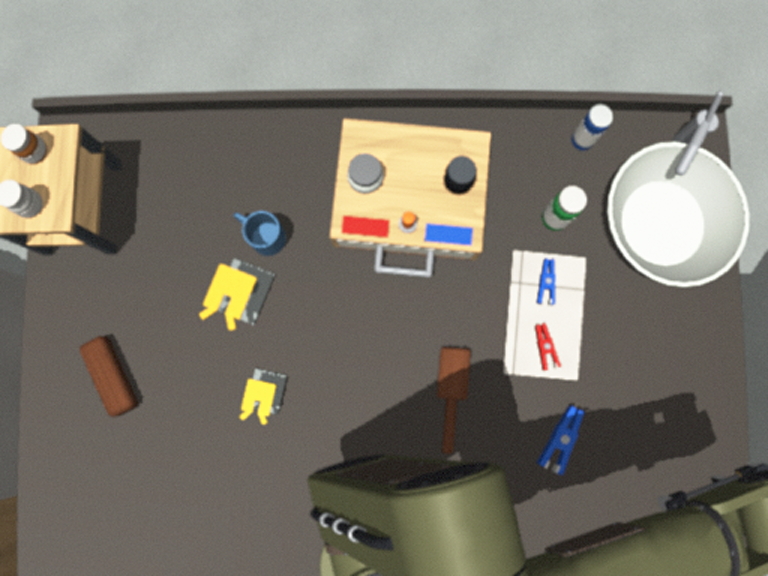

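```bash
cat >> h.py <<'E'
def mask(p,name,W,box=None,z=None):
    hsv=cv2.cvtColor(p['img'],cv2.COLOR_RGB2HSV);H,S,V=[hsv[...,i].astype(int) for i in range(3)]
    m={'yellow':(H>20)&(H<35)&(S>150)&(V>90),'orange':(H>5)&(H<17)&(S>170)&(V>90),'red':((H<6)|(H>174))&(S>150)&(V>70),'blue':(H>105)&(H<125)&(S>140)&(V>50),'any':H>=0}[name]&(p['z_map']>0)
    if z: m&=(W[...,2]>z[0])&(W[...,2]<z[1])
    if box: b=np.zeros_like(m);b[box[1]:box[3],box[0]:box[2]]=1;m&=b
    return m
def axes(q):
    r=cv2.minAreaRect((q[:,:2]*1000).astype(np.float32)); return np.array(r[0])/1000,np.array(r[1]),r[2]
E
python3 - <<'E'
from h import *
a=shot('top');W=cloud(a)
for n,c,b,z in [('keepL','yellow',(120,165,190,225),(.09,.13)),('keepS','yellow',(155,240,195,290),(.04,.13)),('pin','orange',(255,130,285,160),(.09,.2)),('redst','red',(220,140,262,160),(.07,.1)),('bluest','blue',(280,145,318,165),(.07,.1)),('redpeg','red',(345,210,385,255),(.01,.06)),('bluepeg','blue',(350,165,385,210),(.01,.06)),('unit','any',(215,75,330,175),(.075,.095))]:
    q=W[mask(a,c,W,b,z)];print(n,len(q),q.mean(0).round(4),axes(q))
x,y=[110,120] ;c1=a['img'][155:300,115:210];c2=a['img'][155:330,325:420]
c1=cv2.resize(c1,(390,596));c2=cv2.resize(c2,(390,596))
cv2.imwrite('pics/c1.png',np.hstack([c1,c2])[...,::-1])
E
```

```text
keepL 757 [0.5231 0.2861 0.1097] (array([0.51516461, 0.28986041]), array([ 73.44386292, 106.10688019]), 67.85983276367188)
keepS 396 [0.3292 0.2342 0.0777] (array([0.32333255, 0.23643225]), array([54.06574249, 75.31970978]), 76.87458038330078)
pin 43 [ 0.6546 -0.0481  0.1383] (array([ 0.65543268, -0.04793997]), array([18.31787682, 19.63637543]), 72.49105834960938)
redst 327 [0.6543 0.0327 0.0858] (array([0.65383698, 0.03302598]), array([86.46269989, 33.90942001]), 83.95219421386719)
bluest 294 [ 0.6384 -0.126   0.0856] (array([ 0.63857788, -0.12596365]), array([83.88101959, 30.48846245]), 84.78062438964844)
redpeg 160 [ 0.4303 -0.318   0.0284] (array([ 0.42742471, -0.32042691]), array([83.73680115, 29.97477913]), 11.531152725219727)
bluepeg 151 [ 0.5599 -0.3258  0.0279] (array([ 0.55472736, -0.3275004 ]), array([27.5496521 , 86.69451141]), 78.73920440673828)
unit 6895 [ 0.7316 -0.0559  0.0849] (array([ 0.73704669, -0.05544955]), array([289.77978516, 243.18751526]), 84.08686065673828)
```

View pics/c1.png

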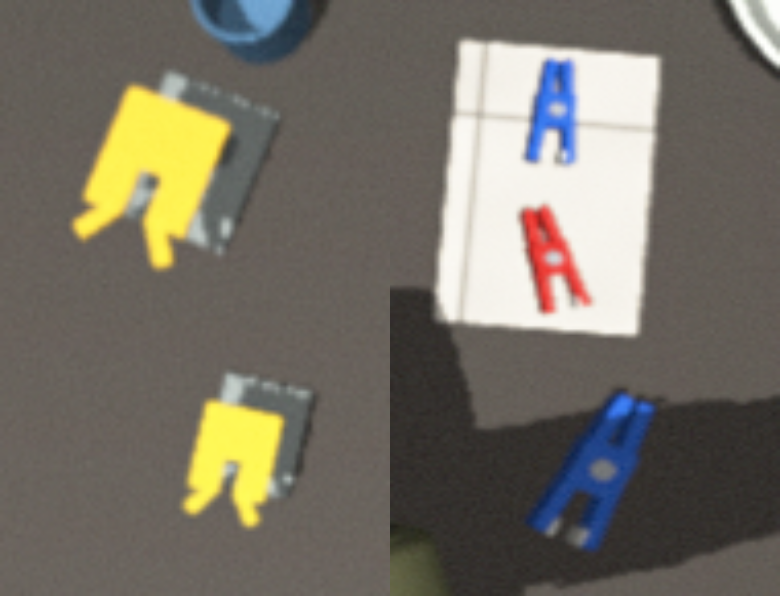

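Keepers are at (152,195), plate 73 mm wide at z=0.110, and (175,263), 54 mm wide at z=0.078. The larger one at (152,195) is meant. Blue pegs are at (365,188), about 87 mm long and lying on the dish, and (375,293), larger and off the dish. The one on the dish is meant. The crop confirms both.

Call:
step_arm(
  plan=[
    {"dz": -0.2, "rz": 0.0645, "claw": 0},
    {"dz": -0.2, "rz": 0.0645, "claw": 0},
    {"dz": -0.2, "rz": 0.0645, "claw": 0},
    {"dx": 0.32, "dy": -0.34, "claw": 0},
    {"dx": 0.32, "dy": -0.34, "claw": 0},
    {"dx": 0.32, "dy": -0.34, "claw": 0},
    {"dx": 0.32, "dy": -0.34, "claw": 0},
    {"dx": 0.32, "dy": -0.34, "claw": 0},
    {"dx": 0.32, "dy": -0.34, "claw": 0},
    {"dx": 0.32, "dy": -0.34, "claw": 0},
  ],
)

```text
$.plan[0]: bad value
```

Call:
step_arm(
  plan=[
    {"dx": 0.3, "dy": -0.34, "claw": 0},
    {"dx": 0.3, "dy": -0.34, "claw": 0},
    {"dx": 0.3, "dy": -0.34, "claw": 0},
    {"dx": 0.3, "dy": -0.34, "claw": 0},
    {"dx": 0.3, "dy": -0.34, "claw": 0},
    {"dx": 0.3, "dy": -0.34, "claw": 0},
    {"dx": 0.3, "dy": -0.34, "claw": 0},
    {"claw": 0},
    {"claw": 0},
  ],
)

```text
$.plan[0]: bad value
```

Run:
```python
from h import *
p=shot('wrist');W=cloud(p);save(p,'w1.png')
print(p['obs']['ee_pos'],p['obs']['eef_rot'],np.array(p['tool_from_camera']).round(3))
q=W[mask(p,'orange',W,None,(.135,.15))];print(len(q),q.mean(0),axes(q) if len(q) else '')
```

```text
[ 0.16451542 -0.52481503  0.22243475] [-3.14158884e+00  1.93316394e-05  3.03781718e-01] [[ 0.    -0.972 -0.235  0.067]
 [ 1.     0.    -0.    -0.002]
 [ 0.    -0.235  0.972 -0.162]
 [ 0.     0.     0.     1.   ]]
0 [nan nan nan] <stdin>:4: RuntimeWarning: Mean of empty slice.
  ret = um.true_divide(
```

View pics/w1.png

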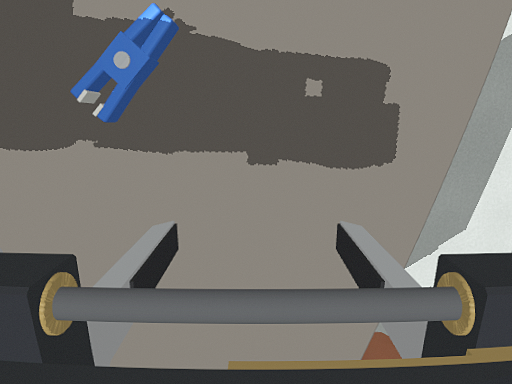

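The arm has not moved; every row needs all its keys. The picture shows only the big decoy blue peg at (125,65) and the fingers.

Call:
step_arm(
  plan=[
    {"dx": 0, "dy": 0, "dz": -0.2, "rx": 0, "ry": 0, "rz": 0.0645, "claw": 0},
    {"dx": 0, "dy": 0, "dz": -0.2, "rx": 0, "ry": 0, "rz": 0.0645, "claw": 0},
    {"dx": 0, "dy": 0, "dz": -0.2, "rx": 0, "ry": 0, "rz": 0.0645, "claw": 0},
    {"dx": 0.32, "dy": -0.34, "dz": 0, "rx": 0, "ry": 0, "rz": 0, "claw": 0},
    {"dx": 0.32, "dy": -0.34, "dz": 0, "rx": 0, "ry": 0, "rz": 0, "claw": 0},
    {"dx": 0.32, "dy": -0.34, "dz": 0, "rx": 0, "ry": 0, "rz": 0, "claw": 0},
    {"dx": 0.32, "dy": -0.34, "dz": 0, "rx": 0, "ry": 0, "rz": 0, "claw": 0},
    {"dx": 0.32, "dy": -0.34, "dz": 0, "rx": 0, "ry": 0, "rz": 0, "claw": 0},
    {"dx": 0.32, "dy": -0.34, "dz": 0, "rx": 0, "ry": 0, "rz": 0, "claw": 0},
    {"dx": 0.32, "dy": -0.34, "dz": 0, "rx": 0, "ry": 0, "rz": 0, "claw": 0},
  ],
)

```text
time_s: 1.8
ee_pos: [0.3895, -0.2852, 0.2827]
eef_rot: [3.141, -0.0, -0.0]
force: [1.3, -1.0, 0.2]
grip_width: 0.0938
grip_force: 0.0
```

Call:
step_arm(
  plan=[
    {"dx": 0.3, "dy": -0.34, "dz": 0, "rx": 0, "ry": 0, "rz": 0, "claw": 0},
    {"dx": 0.3, "dy": -0.34, "dz": 0, "rx": 0, "ry": 0, "rz": 0, "claw": 0},
    {"dx": 0.3, "dy": -0.34, "dz": 0, "rx": 0, "ry": 0, "rz": 0, "claw": 0},
    {"dx": 0.3, "dy": -0.34, "dz": 0, "rx": 0, "ry": 0, "rz": 0, "claw": 0},
    {"dx": 0.3, "dy": -0.34, "dz": 0, "rx": 0, "ry": 0, "rz": 0, "claw": 0},
    {"dx": 0.3, "dy": -0.34, "dz": 0, "rx": 0, "ry": 0, "rz": 0, "claw": 0},
    {"dx": 0.3, "dy": -0.34, "dz": 0, "rx": 0, "ry": 0, "rz": 0, "claw": 0},
    {"dx": 0, "dy": 0, "dz": 0, "rx": 0, "ry": 0, "rz": 0, "claw": 0},
    {"dx": 0, "dy": 0, "dz": 0, "rx": 0, "ry": 0, "rz": 0, "claw": 0},
  ],
)

```text
time_s: 2.7
ee_pos: [0.5987, -0.0483, 0.2819]
eef_rot: [3.142, 0.001, 0.001]
force: [-0.9, -0.0, -0.2]
grip_width: 0.0939
grip_force: 0.0
```

Run:
```python
from h import *
p=shot('wrist');W=cloud(p);save(p,'w2.png')
print(p['obs']['ee_pos'],p['obs']['eef_rot'])
q=W[mask(p,'orange',W,None,(.135,.15))];print(len(q),q.mean(0),axes(q) if len(q) else '')
```

```text
[ 0.59869814 -0.04830251  0.28186851] [3.14158417e+00 9.30970097e-04 1.31550556e-03]
457 [ 0.65713353 -0.04687015  0.14061639] (array([ 0.65720837, -0.04696189]), array([21.34031677, 20.99349976]), 89.89376831054688)
```

View pics/w2.png

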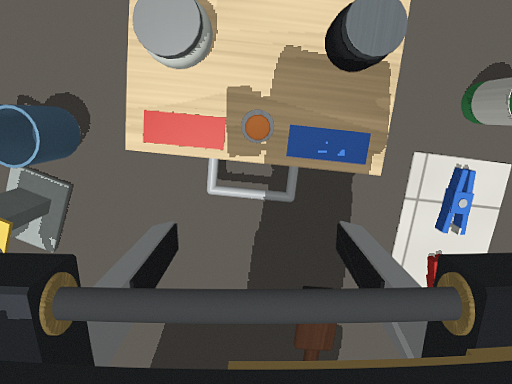

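The pin is at pixel (257,126), which gives (0.657,-0.047) with its top at 0.141. That agrees with the bore position computed from the unit. I'll grasp it now.

Call:
step_arm(
  plan=[
    {"dx": 0.3, "dy": 0, "dz": 0.1, "rx": 0, "ry": 0, "rz": 0, "claw": 0},
    {"dx": 0.285, "dy": -0.013, "dz": 0.2, "rx": 0, "ry": 0, "rz": 0, "claw": 0},
    {"dx": 0, "dy": 0, "dz": 0.4, "rx": 0, "ry": 0, "rz": 0, "claw": 0},
    {"dx": 0, "dy": 0, "dz": 0.4, "rx": 0, "ry": 0, "rz": 0, "claw": 0},
    {"dx": 0, "dy": 0, "dz": 0.3, "rx": 0, "ry": 0, "rz": 0, "claw": 0},
    {"dx": 0, "dy": 0, "dz": 0.24, "rx": 0, "ry": 0, "rz": 0, "claw": 0},
    {"dx": 0, "dy": 0, "dz": 0, "rx": 0, "ry": 0, "rz": 0, "claw": 0},
    {"dx": 0, "dy": 0, "dz": 0, "rx": 0, "ry": 0, "rz": 0, "claw": 1},
    {"dx": 0, "dy": 0, "dz": 0, "rx": 0, "ry": 0, "rz": 0, "claw": 1},
    {"dx": 0, "dy": 0, "dz": 0, "rx": 0, "ry": 0, "rz": 0, "claw": 1},
  ],
  grip_force=25,
)

```text
time_s: 3.75
ee_pos: [0.6576, -0.0479, 0.1202]
eef_rot: [3.141, -0.002, -0.0]
force: [0.1, 0.8, 0.2]
grip_width: 0.0737
grip_force: 0.0
```

Call:
step_arm(
  plan=[
    {"dx": 0, "dy": 0, "dz": 0, "rx": 0, "ry": 0, "rz": 0, "claw": 1},
    {"dx": 0, "dy": 0, "dz": 0, "rx": 0, "ry": 0, "rz": 0, "claw": 1},
    {"dx": 0, "dy": 0, "dz": 0, "rx": 0, "ry": 0, "rz": 0, "claw": 1},
  ],
)

```text
time_s: 4.05
ee_pos: [0.6572, -0.0476, 0.1187]
eef_rot: [3.142, -0.0, -0.0]
force: [0.4, 0.7, -0.8]
grip_width: 0.0494
grip_force: 0.0
```

Call:
step_arm(
  plan=[
    {"dx": 0, "dy": 0, "dz": 0, "rx": 0, "ry": 0, "rz": 0, "claw": 1},
    {"dx": 0, "dy": 0, "dz": 0, "rx": 0, "ry": 0, "rz": 0, "claw": 1},
    {"dx": 0, "dy": 0, "dz": 0, "rx": 0, "ry": 0, "rz": 0, "claw": 1},
    {"dx": 0, "dy": 0, "dz": 0, "rx": 0, "ry": 0, "rz": 0, "claw": 1},
    {"dx": 0, "dy": 0, "dz": 0, "rx": 0, "ry": 0, "rz": 0, "claw": 1},
    {"dx": 0, "dy": 0, "dz": 0, "rx": 0, "ry": 0, "rz": 0, "claw": 1},
  ],
)

```text
time_s: 4.65
ee_pos: [0.6571, -0.0476, 0.1184]
eef_rot: [3.142, 0.0, -0.0]
force: [0.6, 0.4, 0.6]
grip_width: 0.0236
grip_force: 25.0
```

Call:
step_arm(
  plan=[
    {"dx": 0, "dy": 0, "dz": -0.1, "rx": 0, "ry": 0, "rz": 0, "claw": 1},
    {"dx": 0, "dy": 0, "dz": -0.2, "rx": 0, "ry": 0, "rz": 0, "claw": 1},
    {"dx": 0, "dy": 0, "dz": -0.3, "rx": 0, "ry": 0, "rz": 0, "claw": 1},
    {"dx": 0, "dy": 0, "dz": -0.3, "rx": 0, "ry": 0, "rz": 0, "claw": 1},
    {"dx": 0, "dy": 0, "dz": -0.3, "rx": 0, "ry": 0, "rz": 0, "claw": 1},
    {"dx": 0, "dy": 0, "dz": 0, "rx": 0, "ry": 0, "rz": 0, "claw": 1},
  ],
)

```text
time_s: 5.25
ee_pos: [0.6582, -0.0476, 0.2437]
eef_rot: [3.141, -0.007, -0.0]
force: [0.9, 0.6, -1.4]
grip_width: 0.0238
grip_force: 25.0
```

Call:
step_arm(
  plan=[
    {"dx": -0.245, "dy": -0.41, "dz": 0, "rx": 0, "ry": 0, "rz": 0, "claw": 1},
    {"dx": -0.245, "dy": -0.41, "dz": 0, "rx": 0, "ry": 0, "rz": 0, "claw": 1},
    {"dx": -0.245, "dy": -0.41, "dz": 0, "rx": 0, "ry": 0, "rz": 0, "claw": 1},
    {"dx": -0.245, "dy": -0.41, "dz": 0, "rx": 0, "ry": 0, "rz": 0, "claw": 1},
    {"dx": -0.245, "dy": -0.41, "dz": 0, "rx": 0, "ry": 0, "rz": 0, "claw": 1},
    {"dx": -0.245, "dy": -0.41, "dz": 0, "rx": 0, "ry": 0, "rz": 0, "claw": 1},
    {"dx": -0.245, "dy": -0.41, "dz": 0, "rx": 0, "ry": 0, "rz": 0, "claw": 1},
    {"dx": -0.245, "dy": -0.41, "dz": 0, "rx": 0, "ry": 0, "rz": 0, "claw": 1},
    {"dx": -0.245, "dy": -0.41, "dz": 0, "rx": 0, "ry": 0, "rz": 0, "claw": 1},
    {"dx": 0, "dy": 0, "dz": 0, "rx": 0, "ry": 0, "rz": 0, "claw": 1},
  ],
)

```text
time_s: 6.25
ee_pos: [0.4335, 0.3251, 0.2376]
eef_rot: [-3.141, 0.002, 0.005]
force: [1.0, -1.2, -1.7]
grip_width: 0.0232
grip_force: 25.0
```

Call:
step_arm(
  plan=[
    {"dx": 0, "dy": 0, "dz": 0, "rx": 0, "ry": 0, "rz": 0, "claw": 1},
    {"dx": 0, "dy": 0, "dz": 0, "rx": 0, "ry": 0, "rz": 0, "claw": 1},
  ],
)

```text
time_s: 6.45
ee_pos: [0.4369, 0.3207, 0.2379]
eef_rot: [3.141, 0.001, -0.001]
force: [0.4, 0.2, -2.6]
grip_width: 0.0234
grip_force: 25.0
```

Run:
```python
from h import *
p=shot('wrist');W=cloud(p);save(p,'w3.png')
print(p['obs']['ee_pos'],p['obs']['eef_rot'],p['obs']['force'])
m=mask(p,'yellow',W,None,(.1,.12));q=W[m];print(len(q),q.mean(0),axes(q))
# plate frame analysis
c,(w,h),ang=axes(q)
for yaw in np.radians(np.arange(-26,-17,1)):
    ex=np.array([np.cos(yaw),np.sin(yaw)]);ey=np.array([-ex[1],ex[0]])
    s=q[:,:2]@ex;t=q[:,:2]@ey
    k=(s>s.max()-.045)
    print(round(np.degrees(yaw)),'x',s.min().round(4),s.max().round(4),'y body',t[k].min().round(4),t[k].max().round(4),'w',np.ptp(t[k]).round(4))
# image edge of notch
np.save('q.npy',q)
```

```text
[0.43690677 0.32074305 0.23794828] [ 3.14103226e+00  5.87666159e-04 -7.88835311e-04] [ 0.41831726  0.23179602 -2.59597923]
3201 [0.50844056 0.28398745 0.10979125] (array([0.51415649, 0.29073566]), array([ 74.14392853, 107.56443787]), 68.41780090332031)
-26 x 0.2789 0.3909 y body 0.4514 0.5021 w 0.0507
-25 x 0.2878 0.3988 y body 0.4453 0.4979 w 0.0526
-24 x 0.2966 0.4066 y body 0.439 0.4932 w 0.0542
-23 x 0.3052 0.4142 y body 0.4324 0.4885 w 0.0561
-22 x 0.3138 0.4218 y body 0.4255 0.4851 w 0.0596
-21 x 0.3218 0.4293 y body 0.4185 0.4784 w 0.06
-20 x 0.3292 0.4367 y body 0.411 0.4719 w 0.0609
-19 x 0.3366 0.4441 y body 0.4034 0.465 w 0.0616
-18 x 0.3438 0.4513 y body 0.3956 0.4585 w 0.0629
```

View pics/w3.png

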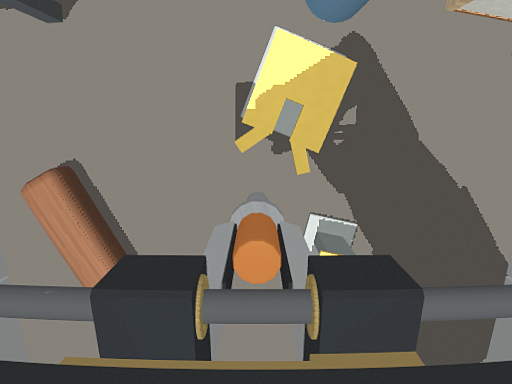

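The keeper is seen from (235,25) to (357,175) with its notch at (288,118). The lit corner of the plate failed the colour mask, so I'll segment by height instead and fit the notch.

Run:
```python
from h import *
p=shot('wrist');W=cloud(p)
b=(228,15,365,180);m=mask(p,'any',W,b,(.1,.12));n,l,st,_=cv2.connectedComponentsWithStats(m.astype(np.uint8));m=l==1+st[1:,4].argmax()
q=W[m];c,sz,ang=axes(q);print(len(q),c,sz,ang)
def fr(y):
    ex=np.array([np.cos(y),np.sin(y)]);ey=np.array([-ex[1],ex[0]]);return ex,ey
# outer side lines at body: choose yaw minimising body width
best=min(np.radians(np.arange(-28,-15,.1)),key=lambda y:np.ptp(np.percentile((q[:,:2]@fr(y)[1])[(q[:,:2]@fr(y)[0])>(q[:,:2]@fr(y)[0]).max()-.05],[.5,99.5])))
for y in (best,np.radians(ang-90)):
    ex,ey=fr(y);s=q[:,:2]@ex;t=q[:,:2]@ey
    print('yaw',np.degrees(y),'s',s.min(),s.max())
    k=s>s.max()-.05;tc=(np.percentile(t[k],.5)+np.percentile(t[k],99.5))/2;print('body w',np.ptp(np.percentile(t[k],[.5,99.5])),'tc',tc)
    L=[]
    for s0 in np.arange(s.min(),s.max(),.004):
        a=np.sort(t[(s>=s0)&(s<s0+.004)]);d=np.diff(a)
        if len(d)>5:
            i=d.argmax();print(round(s0+.002,4),'gap %.1f mid %.4f'%(d[i]*1e3,(a[i]+a[i+1])/2))
# notch fit: nonplate pts
    hm=(~m)
```

```text
8556 [0.51398523 0.29086481] [ 74.85762787 108.70074463] 68.67233276367188
yaw -22.799999999999926 s 0.30605982820424604 0.41617486025911876
body w 0.07313052270232973 tc 0.4681260795641796
0.3081 gap 51.0 mid 0.4665
0.3121 gap 44.1 mid 0.4660
0.3161 gap 39.2 mid 0.4662
0.3201 gap 33.7 mid 0.4667
0.3241 gap 27.2 mid 0.4668
0.3281 gap 22.5 mid 0.4669
0.3321 gap 17.4 mid 0.4670
0.3361 gap 17.2 mid 0.4669
0.3401 gap 17.1 mid 0.4671
0.3441 gap 17.0 mid 0.4671
0.3481 gap 16.9 mid 0.4673
0.3521 gap 17.0 mid 0.4673
0.3561 gap 17.1 mid 0.4674
0.3601 gap 17.2 mid 0.4674
0.3641 gap 0.9 mid 0.4602
0.3681 gap 0.6 mid 0.4392
0.3721 gap 0.6 mid 0.4595
0.3761 gap 0.5 mid 0.4332
0.3801 gap 0.5 mid 0.4615
0.3841 gap 0.5 mid 0.4321
0.3881 gap 0.6 mid 0.4413
0.3921 gap 0.5 mid 0.4402
0.3961 gap 0.6 mid 0.4399
0.4001 gap 0.6 mid 0.4497
0.4041 gap 0.5 mid 0.4667
0.4081 gap 0.6 mid 0.4344
0.4121 gap 0.6 mid 0.4381
0.4161 gap 2.7 mid 0.4984
yaw -21.327667236328125 s 0.3186471432476204 0.42734789273317825
body w 0.07316775983913765 tc 0.4580052458306638
0.3206 gap 49.6 mid 0.4586
0.3246 gap 43.4 mid 0.4581
0.3286 gap 37.7 mid 0.4586
0.3326 gap 32.5 mid 0.4588
0.3366 gap 26.5 mid 0.4586
0.3406 gap 21.2 mid 0.4584
0.3446 gap 17.2 mid 0.4582
0.3486 gap 17.2 mid 0.4583
0.3526 gap 17.1 mid 0.4582
0.3566 gap 17.0 mid 0.4581
0.3606 gap 16.9 mid 0.4582
0.3646 gap 17.0 mid 0.4581
0.3686 gap 17.1 mid 0.4581
0.3726 gap 17.1 mid 0.4581
0.3766 gap 0.8 mid 0.4546
0.3806 gap 0.5 mid 0.4419
0.3846 gap 0.6 mid 0.4257
0.3886 gap 0.7 mid 0.4301
0.3926 gap 0.6 mid 0.4547
0.3966 gap 0.5 mid 0.4260
0.4006 gap 0.6 mid 0.4260
0.4046 gap 0.5 mid 0.4578
0.4086 gap 0.5 mid 0.4219
0.4126 gap 0.5 mid 0.4490
0.4166 gap 0.5 mid 0.4472
0.4206 gap 0.5 mid 0.4290
0.4246 gap 0.7 mid 0.4234
0.4286 gap 7.0 mid 0.4273
```

Call:
step_arm(
  plan=[
    {"dx": 0, "dy": 0, "dz": 0.4, "rx": 0, "ry": 0, "rz": 0, "claw": 1},
    {"dx": 0, "dy": 0, "dz": 0.4, "rx": 0, "ry": 0, "rz": 0, "claw": 1},
    {"dx": 0, "dy": 0, "dz": 0.085, "rx": 0, "ry": 0, "rz": 0, "claw": 1},
    {"dx": 0, "dy": 0, "dz": 0, "rx": 0, "ry": 0, "rz": 0, "claw": 1},
    {"dx": 0, "dy": 0, "dz": 0, "rx": 0, "ry": 0, "rz": 0, "claw": 1},
    {"dx": 0, "dy": 0, "dz": 0, "rx": 0, "ry": 0, "rz": 0, "claw": 1},
  ],
)

```text
time_s: 7.15
ee_pos: [0.4375, 0.3218, 0.1519]
eef_rot: [-3.14, -0.003, -0.0]
force: [-0.0, 0.1, -2.0]
grip_width: 0.0235
grip_force: 25.0
```

Run:
```python
from h import *
p=shot('wrist');W=cloud(p);o=p['obs'];print(o['ee_pos'],o['eef_rot'])
q=W[mask(p,'orange',W)];print(len(q),q[:,2].max()); k=q[q[:,2]>np.percentile(q[:,2],98)-.006];print('pin top',len(k),k.mean(0),axes(k))
p=shot('scene');save(p,'s1.png',None,1.5)
```

```text
[0.43749232 0.32176746 0.15191721] [-3.13998045e+00 -2.52837702e-03 -4.13811721e-04]
1911 0.17610570396275937
pin top 1035 [0.43803619 0.323678   0.17364587] (array([0.43810196, 0.32390454]), array([23.14279747, 22.54283524]), 0.9468163847923279)
```

Call:
step_arm(
  plan=[
    {"dx": -0.005, "dy": 0.012, "dz": 0.02, "rx": 0, "ry": 0, "rz": 0, "claw": 1},
    {"dx": 0.182, "dy": 0.071, "dz": 0, "rx": 0, "ry": 0, "rz": 0, "claw": 1},
    {"dx": 0.182, "dy": 0.071, "dz": 0, "rx": 0, "ry": 0, "rz": 0, "claw": 1},
    {"dx": 0.182, "dy": 0.071, "dz": 0, "rx": 0, "ry": 0, "rz": 0, "claw": 1},
    {"dx": 0, "dy": 0, "dz": 0, "rx": 0, "ry": 0, "rz": 0, "claw": 1},
    {"dx": 0, "dy": 0, "dz": 0, "rx": 0, "ry": 0, "rz": 0, "claw": 1},
  ],
)

```text
time_s: 7.85
ee_pos: [0.4905, 0.2989, 0.1478]
eef_rot: [3.142, 0.0, -0.001]
force: [-0.3, -0.2, -1.7]
grip_width: 0.0238
grip_force: 25.0
```

Call:
step_arm(
  plan=[
    {"dx": 0.1, "dy": 0.036, "dz": 0, "rx": 0, "ry": 0, "rz": 0, "claw": 1},
    {"dx": 0.09, "dy": 0.034, "dz": 0, "rx": 0, "ry": 0, "rz": 0, "claw": 1},
    {"dx": 0, "dy": 0, "dz": 0, "rx": 0, "ry": 0, "rz": 0, "claw": 1},
    {"dx": 0, "dy": 0, "dz": 0, "rx": 0, "ry": 0, "rz": 0, "claw": 1},
    {"dx": 0, "dy": 0, "dz": 0, "rx": 0, "ry": 0, "rz": 0, "claw": 1},
  ],
)

```text
time_s: 8.35
ee_pos: [0.5095, 0.292, 0.1479]
eef_rot: [3.142, 0.0, -0.0]
force: [0.2, 0.1, -1.7]
grip_width: 0.0233
grip_force: 25.0
```

Call:
step_arm(
  plan=[
    {"dx": 0, "dy": 0, "dz": 0.025, "rx": 0, "ry": 0, "rz": 0, "claw": 1},
    {"dx": 0, "dy": 0, "dz": 0.02, "rx": 0, "ry": 0, "rz": 0, "claw": 1},
    {"dx": 0, "dy": 0, "dz": 0, "rx": 0, "ry": 0, "rz": 0, "claw": 1},
    {"dx": 0, "dy": 0, "dz": 0, "rx": 0, "ry": 0, "rz": 0, "claw": 1},
  ],
)

```text
time_s: 8.75
ee_pos: [0.5097, 0.292, 0.1434]
eef_rot: [-3.142, 0.0, -0.0]
force: [0.6, 0.3, -1.5]
grip_width: 0.0235
grip_force: 25.0
```

Run:
```python
from h import *
p=shot('wrist');W=cloud(p);print(telemetry.get_obs()['ee_pos'])
q=W[mask(p,'orange',W)];k=q[q[:,2]>np.percentile(q[:,2],98)-.006];print('pin top',len(k),k[:,2].max(),axes(k))
b=(0,0,512,230);m=mask(p,'any',W,b,(.1,.118));q=W[m&(W[...,1]>.2)];ex=np.array([.9311,-.3649]);print(len(q),(q[:,:2]@ex).max(),np.median(q[:,2]))
cv2.imwrite('pics/w4.png',cv2.resize(p['img'][:260,120:400,::-1],None,fx=2,fy=2))
```

```text
[0.50968847 0.29200331 0.14340583]
pin top 664 0.1680009989274902 (array([0.51024179, 0.29414267]), array([23.1160202, 22.5640316]), 0.3581584692001343)
10644 0.4263954269721881 0.10985109701334592
```

View pics/w4.png

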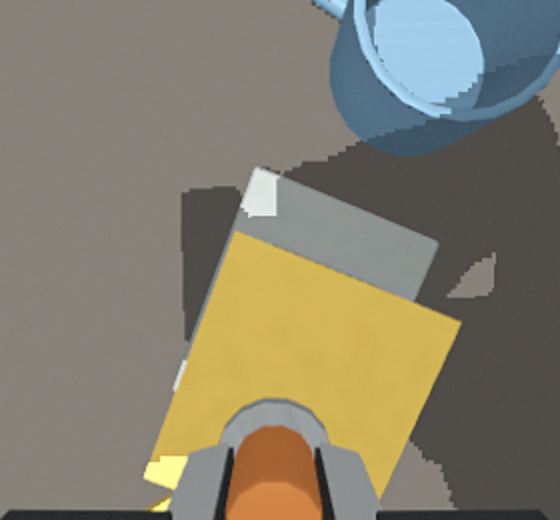

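The collar sits over the plate with the pin inside the notch. Letting go now.

Call:
step_arm(
  plan=[
    {"dx": 0, "dy": 0, "dz": 0.008, "rx": 0, "ry": 0, "rz": 0, "claw": 1},
    {"dx": 0, "dy": 0, "dz": 0, "rx": 0, "ry": 0, "rz": 0, "claw": 0.3},
    {"dx": 0, "dy": 0, "dz": 0, "rx": 0, "ry": 0, "rz": 0, "claw": 0.3},
    {"dx": 0, "dy": 0, "dz": 0, "rx": 0, "ry": 0, "rz": 0, "claw": 0.3},
    {"dx": 0, "dy": 0, "dz": 0, "rx": 0, "ry": 0, "rz": 0, "claw": 0.3},
    {"dx": 0, "dy": 0, "dz": 0, "rx": 0, "ry": 0, "rz": 0, "claw": 0.3},
    {"dx": 0, "dy": 0, "dz": 0, "rx": 0, "ry": 0, "rz": 0, "claw": 0.3},
  ],
)

```text
time_s: 9.5
ee_pos: [0.5097, 0.292, 0.1426]
eef_rot: [3.142, 0.0, -0.0]
force: [0.5, -0.5, 0.0]
grip_width: 0.0649
grip_force: 0.0
```

Call:
step_arm(
  plan=[
    {"dx": 0, "dy": 0, "dz": -0.3, "rx": 0, "ry": 0, "rz": 0, "claw": 0.3},
    {"dx": 0, "dy": 0, "dz": -0.4, "rx": 0, "ry": 0, "rz": 0, "claw": 0.3},
    {"dx": -0.4, "dy": 0, "dz": -0.2, "rx": 0, "ry": 0, "rz": 0, "claw": 0.3},
    {"dx": -0.4, "dy": 0, "dz": 0, "rx": 0, "ry": 0, "rz": 0, "claw": 0.3},
    {"dx": 0, "dy": 0, "dz": 0, "rx": 0, "ry": 0, "rz": 0, "claw": 0.3},
    {"dx": 0, "dy": 0, "dz": 0, "rx": 0, "ry": 0, "rz": 0, "claw": 0.3},
  ],
)

```text
time_s: 10.1
ee_pos: [0.4297, 0.2921, 0.2332]
eef_rot: [-3.141, -0.001, 0.001]
force: [0.3, -0.2, -0.4]
grip_width: 0.0659
grip_force: 0.0
```

Run:
```python
from h import *
p=shot('wrist');W=cloud(p);print(p['obs']['ee_pos'])
ex=np.array([.9311,-.3649]);ey=np.array([.3649,.9311])
q=W[mask(p,'orange',W,None,(.158,.18))];c=axes(q)[0];print('pin top',len(q),np.percentile(q[:,2],95),c,'s,t rel seat',c@ex-.3685,c@ey-.4582)
q=W[mask(p,'orange',W,None,(.12,.14))];print('low handle',len(q),q.mean(0) if len(q) else'')
m=mask(p,'any',W,None,(.113,.122));q=W[m&(abs(W[...,0]-.51)<.04)&(abs(W[...,1]-.292)<.04)];print('collar',len(q),q.mean(0),axes(q))
```

```text
[0.42965651 0.2921373  0.23316933]
pin top 158 0.16626718251654654 [0.50725275 0.29118848] s,t rel seat -0.002451642755126937 -0.001977882244872997
low handle 0 
collar 528 [0.5046203  0.29409383 0.11781546] (array([0.50909885, 0.2940163 ]), array([34.12479782, 35.14251328]), 0.0039734011515975)
```

Run:
```python
from h import *
a=shot('top');W=cloud(a)
m=mask(a,'any',W,(235,160,300,190),(.038,.06));q=W[m];print(len(q),q.mean(0),axes(q))
ex=np.array([np.cos(-.103),np.sin(-.103)]);ey=np.array([-ex[1],ex[0]])
d=q[:,:2]-np.array([.6174,-.0429]);s=d@ex;t=d@ey
k=s<-.035;print('bar s,t',s[k].mean(),s.min(),t[k].min(),t[k].max())
```

```text
375 [ 0.59279022 -0.0390357   0.05027254] (array([ 0.5940163 , -0.03282053]), array([188.33387756,  54.23119354]), 84.38487243652344)
bar s,t -0.04497631484177348 -0.05141830299866361 -0.05797905132160172 0.05377586091801178
```

Call:
step_arm(
  plan=[
    {"dx": 0.179, "dy": 0.413, "dz": 0, "rx": 0, "ry": 0, "rz": 0, "claw": 0.63},
    {"dx": 0.179, "dy": 0.413, "dz": 0, "rx": 0, "ry": 0, "rz": 0, "claw": 0.63},
    {"dx": 0.179, "dy": 0.413, "dz": 0, "rx": 0, "ry": 0, "rz": 0, "claw": 0.63},
    {"dx": 0.179, "dy": 0.413, "dz": 0, "rx": 0, "ry": 0, "rz": 0, "claw": 0.63},
    {"dx": 0.179, "dy": 0.413, "dz": 0, "rx": 0, "ry": 0, "rz": 0, "claw": 0.63},
    {"dx": 0.179, "dy": 0.413, "dz": 0, "rx": 0, "ry": 0, "rz": 0, "claw": 0.63},
    {"dx": 0.179, "dy": 0.413, "dz": 0, "rx": 0, "ry": 0, "rz": 0, "claw": 0.63},
    {"dx": 0.179, "dy": 0.413, "dz": 0, "rx": 0, "ry": 0, "rz": 0, "claw": 0.63},
  ],
)

```text
time_s: 11.0
ee_pos: [0.574, -0.0411, 0.2321]
eef_rot: [-3.142, 0.001, -0.001]
force: [0.5, -0.8, -0.4]
grip_width: 0.0348
grip_force: 0.0
```

Call:
step_arm(
  plan=[
    {"dx": 0, "dy": 0, "dz": 0.1, "rx": 0, "ry": 0, "rz": -0.0936, "claw": 0.63},
    {"dx": 0, "dy": 0, "dz": 0.1, "rx": 0, "ry": 0, "rz": -0.0936, "claw": 0.63},
    {"dx": 0, "dy": 0, "dz": 0.1, "rx": 0, "ry": 0, "rz": -0.0936, "claw": 0.63},
    {"dx": 0, "dy": 0, "dz": 0.1, "rx": 0, "ry": 0, "rz": -0.0936, "claw": 0.63},
    {"dx": 0, "dy": 0, "dz": 0.1, "rx": 0, "ry": 0, "rz": -0.0936, "claw": 0.63},
    {"dx": 0, "dy": 0, "dz": 0.1, "rx": 0, "ry": 0, "rz": -0.0936, "claw": 0.63},
    {"dx": 0, "dy": 0, "dz": 0.1, "rx": 0, "ry": 0, "rz": -0.0936, "claw": 0.63},
    {"dx": 0, "dy": 0, "dz": 0.1, "rx": 0, "ry": 0, "rz": -0.0936, "claw": 0.63},
    {"dx": 0, "dy": 0, "dz": 0.1, "rx": 0, "ry": 0, "rz": -0.0936, "claw": 0.63},
    {"dx": 0, "dy": 0, "dz": 0.1, "rx": 0, "ry": 0, "rz": -0.0936, "claw": 0.63},
  ],
)

```text
time_s: 12.0
ee_pos: [0.5734, -0.0392, 0.1315]
eef_rot: [-3.141, 0.0, 1.475]
force: [0.5, -0.2, -0.8]
grip_width: 0.0349
grip_force: 0.0
```

Call:
step_arm(
  plan=[
    {"dx": 0, "dy": 0, "dz": 0, "rx": 0, "ry": 0, "rz": 0, "claw": 0.63},
    {"dx": 0, "dy": 0, "dz": 0, "rx": 0, "ry": 0, "rz": 0, "claw": 0.63},
  ],
)

```text
time_s: 12.2
ee_pos: [0.5732, -0.0389, 0.1324]
eef_rot: [-3.141, -0.0, 1.465]
force: [0.1, -0.4, -0.4]
grip_width: 0.0353
grip_force: 0.0
```

Call:
step_arm(
  plan=[
    {"dx": 0, "dy": 0, "dz": 0.4, "rx": 0, "ry": 0, "rz": 0, "claw": 0.63},
    {"dx": 0, "dy": 0, "dz": 0.3, "rx": 0, "ry": 0, "rz": 0, "claw": 0.63},
    {"dx": 0, "dy": 0, "dz": 0.16, "rx": 0, "ry": 0, "rz": 0, "claw": 0.63},
    {"dx": 0, "dy": 0, "dz": 0, "rx": 0, "ry": 0, "rz": 0, "claw": 0.63},
    {"dx": 0, "dy": 0, "dz": 0, "rx": 0, "ry": 0, "rz": 0, "claw": 1},
    {"dx": 0, "dy": 0, "dz": 0, "rx": 0, "ry": 0, "rz": 0, "claw": 1},
    {"dx": 0, "dy": 0, "dz": 0, "rx": 0, "ry": 0, "rz": 0, "claw": 1},
    {"dx": 0, "dy": 0, "dz": 0, "rx": 0, "ry": 0, "rz": 0, "claw": 1},
    {"dx": 0, "dy": 0, "dz": 0, "rx": 0, "ry": 0, "rz": 0, "claw": 1},
  ],
)

```text
time_s: 13.1
ee_pos: [0.5735, -0.0386, 0.0478]
eef_rot: [3.14, 0.0, 1.47]
force: [-1.2, -0.0, 6.6]
grip_width: 0.0109
grip_force: 25.0
```

Call:
step_arm(
  plan=[
    {"dx": 0, "dy": -0.15, "dz": 0, "rx": 0, "ry": 0, "rz": 0, "claw": 1},
    {"dx": 0, "dy": -0.2, "dz": 0, "rx": 0, "ry": 0, "rz": 0, "claw": 1},
    {"dx": 0, "dy": -0.25, "dz": 0, "rx": 0, "ry": 0, "rz": 0, "claw": 1},
    {"dx": 0, "dy": -0.25, "dz": 0, "rx": 0, "ry": 0, "rz": 0, "claw": 1},
    {"dx": 0, "dy": -0.25, "dz": 0, "rx": 0, "ry": 0, "rz": 0, "claw": 1},
    {"dx": 0, "dy": -0.2, "dz": 0, "rx": 0, "ry": 0, "rz": 0, "claw": 1},
    {"dx": 0, "dy": -0.1, "dz": 0, "rx": 0, "ry": 0, "rz": 0, "claw": 1},
    {"dx": 0, "dy": 0, "dz": 0, "rx": 0, "ry": 0, "rz": 0, "claw": 1},
    {"dx": 0, "dy": 0, "dz": 0, "rx": 0, "ry": 0, "rz": 0, "claw": 1},
  ],
)

```text
time_s: 14.0
ee_pos: [0.4348, -0.0247, 0.0478]
eef_rot: [3.138, 0.0, 1.47]
force: [2.8, -1.4, 9.0]
grip_width: 0.0112
grip_force: 25.0
```

Call:
step_arm(
  plan=[
    {"dx": 0, "dy": 0, "dz": 0, "rx": 0, "ry": 0, "rz": 0, "claw": 0.65},
    {"dx": 0, "dy": 0, "dz": 0, "rx": 0, "ry": 0, "rz": 0, "claw": 0.65},
    {"dx": 0, "dy": 0, "dz": 0, "rx": 0, "ry": 0, "rz": 0, "claw": 0.65},
    {"dx": 0, "dy": 0, "dz": 0, "rx": 0, "ry": 0, "rz": 0, "claw": 0.65},
    {"dx": 0, "dy": 0, "dz": -0.4, "rx": 0, "ry": 0, "rz": 0, "claw": 0.5},
    {"dx": 0, "dy": 0, "dz": -0.4, "rx": 0, "ry": 0, "rz": 0, "claw": 0.5},
    {"dx": 0, "dy": 0, "dz": -0.45, "rx": 0, "ry": 0, "rz": 0, "claw": 0.5},
    {"dx": 0, "dy": 0, "dz": -0.45, "rx": 0, "ry": 0, "rz": 0, "claw": 0.5},
    {"dx": 0, "dy": 0, "dz": -0.4, "rx": 0, "ry": 0, "rz": 0, "claw": 0.5},
  ],
)

```text
time_s: 14.9
ee_pos: [0.4333, -0.0243, 0.2589]
eef_rot: [3.141, 0.0, 1.47]
force: [0.2, -0.1, -0.3]
grip_width: 0.047
grip_force: 0.0
```

Call:
step_arm(
  plan=[
    {"dx": 0, "dy": 0, "dz": 0, "rx": 0, "ry": 0, "rz": 0.0936, "claw": 0.4},
    {"dx": 0, "dy": 0, "dz": 0, "rx": 0, "ry": 0, "rz": 0.0936, "claw": 0.4},
    {"dx": 0, "dy": 0, "dz": 0, "rx": 0, "ry": 0, "rz": 0.0936, "claw": 0.4},
    {"dx": 0, "dy": 0, "dz": 0, "rx": 0, "ry": 0, "rz": 0.0936, "claw": 0.4},
    {"dx": 0, "dy": 0, "dz": 0, "rx": 0, "ry": 0, "rz": 0.0936, "claw": 0.4},
    {"dx": 0, "dy": 0, "dz": 0, "rx": 0, "ry": 0, "rz": 0.0936, "claw": 0.4},
    {"dx": 0, "dy": 0, "dz": 0, "rx": 0, "ry": 0, "rz": 0.0936, "claw": 0.4},
    {"dx": 0, "dy": 0, "dz": 0, "rx": 0, "ry": 0, "rz": 0.0936, "claw": 0.4},
    {"dx": 0, "dy": 0, "dz": 0, "rx": 0, "ry": 0, "rz": 0.0936, "claw": 0.4},
    {"dx": 0, "dy": 0, "dz": 0, "rx": 0, "ry": 0, "rz": 0.0936, "claw": 0.4},
  ],
)

```text
time_s: 15.9
ee_pos: [0.4335, -0.0244, 0.2565]
eef_rot: [-3.142, 0.0, -0.006]
force: [1.1, -0.1, -0.8]
grip_width: 0.0567
grip_force: 0.0
```

Call:
step_arm(
  plan=[
    {"dx": -0.1, "dy": 0.42, "dz": 0, "rx": 0, "ry": 0, "rz": 0, "claw": 0.4},
    {"dx": -0.1, "dy": 0.42, "dz": 0, "rx": 0, "ry": 0, "rz": 0, "claw": 0.4},
    {"dx": -0.1, "dy": 0.42, "dz": 0, "rx": 0, "ry": 0, "rz": 0, "claw": 0.4},
    {"dx": -0.1, "dy": 0.42, "dz": 0, "rx": 0, "ry": 0, "rz": 0, "claw": 0.4},
    {"dx": -0.1, "dy": 0.42, "dz": 0, "rx": 0, "ry": 0, "rz": 0, "claw": 0.4},
    {"dx": -0.1, "dy": 0.42, "dz": 0, "rx": 0, "ry": 0, "rz": 0, "claw": 0.4},
    {"dx": -0.1, "dy": 0.42, "dz": 0, "rx": 0, "ry": 0, "rz": 0, "claw": 0.4},
    {"dx": 0, "dy": 0, "dz": 0, "rx": 0, "ry": 0, "rz": 0, "claw": 0.4},
    {"dx": 0, "dy": 0, "dz": 0, "rx": 0, "ry": 0, "rz": 0, "claw": 0.4},
    {"dx": 0, "dy": 0, "dz": 0, "rx": 0, "ry": 0, "rz": 0, "claw": 0.4},
  ],
)

```text
time_s: 16.9
ee_pos: [0.3638, -0.3175, 0.2566]
eef_rot: [-3.141, 0.0, 0.001]
force: [-0.5, 0.7, 0.1]
grip_width: 0.0565
grip_force: 0.0
```

Run:
```python
from h import *
p=shot('wrist');W=cloud(p);print(p['obs']['ee_pos'],p['obs']['eef_rot'])
for c in('red','blue'):
    m=mask(p,c,W,None,(.012,.05))&(abs(W[...,1]+.32)<.06)&(W[...,0]>.37);n,l,st,_=cv2.connectedComponentsWithStats(m.astype(np.uint8));m=l==1+st[1:,4].argmax()
    q=W[m];t=q[q[:,2]>.024];print(c,len(q),axes(q),'top',len(t),axes(t),t[:,2].mean())
    mm=t[:,:2].mean(0);u,s,v=np.linalg.svd(t[:,:2]-mm,full_matrices=False);print('pca',mm,np.degrees(np.arctan2(v[0,1]*np.sign(v[0,0]),abs(v[0,0]))))
a=shot('top');W=cloud(a)
for c,b in(('red',(215,155,275,230)),('blue',(265,155,330,230))):
    q=W[mask(a,c,W,b,(.0,.035))];print(c,'floor',len(q),axes(q),np.median(q[:,2]))
cv2.imwrite('pics/w5.png',np.hstack([cv2.resize(a['img'][80:330,200:400],(400,500)),cv2.resize(p['img'],(400,500))])[...,::-1])
```

```text
[ 0.3637936  -0.31753567  0.25657517] [-3.14123070e+00  1.36465188e-04  5.61464487e-04]
red 1172 (array([ 0.42567731, -0.32076431]), array([90.20249939, 33.98235321]), 13.638496398925781) top 1172 (array([ 0.42567731, -0.32076431]), array([90.20249939, 33.98235321]), 13.638496398925781) 0.029208142857034963
pca [ 0.42684918 -0.32049325] 13.638641789178708
blue 865 (array([ 0.53465527, -0.32493948]), array([33.43143845, 52.56663513]), 85.05340576171875) top 798 (array([ 0.53465527, -0.32493948]), array([33.43143845, 52.56663513]), 85.05340576171875) 0.029002786239692845
pca [ 0.53597759 -0.32593648] -9.281681272001888
red floor 1320 (array([0.56435095, 0.03442877]), array([103.37522888, 115.18058777]), 84.437255859375) 0.014570553117140499
blue floor 1251 (array([ 0.5492464 , -0.11065324]), array([101.51720428, 113.8380127 ]), 84.44158935546875) 0.014430517038771934
```

View pics/w5.png

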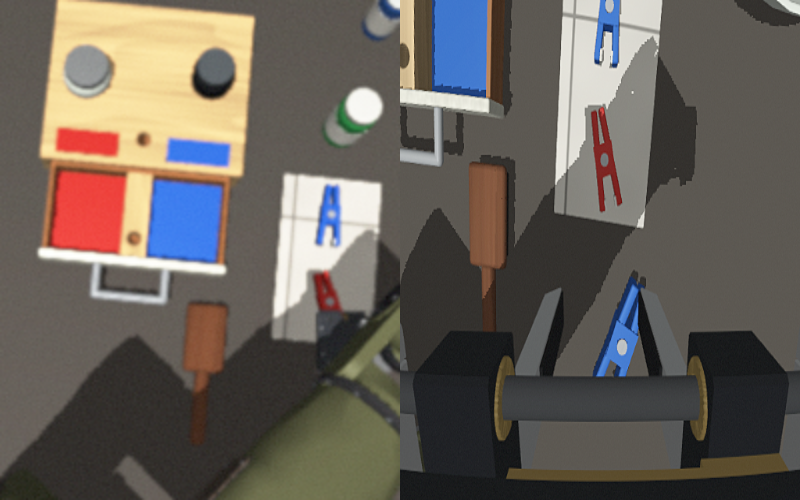

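Call:
step_arm(
  plan=[
    {"dx": 0.31, "dy": 0.016, "dz": 0.2, "rx": 0, "ry": 0, "rz": 0, "claw": 0.4},
    {"dx": 0.31, "dy": 0.016, "dz": 0.2, "rx": 0, "ry": 0, "rz": 0, "claw": 0.4},
    {"dx": 0, "dy": 0, "dz": 0.4, "rx": 0, "ry": 0, "rz": -0.075, "claw": 0.4},
    {"dx": 0, "dy": 0, "dz": 0.4, "rx": 0, "ry": 0, "rz": -0.075, "claw": 0.4},
    {"dx": 0, "dy": 0, "dz": 0.4, "rx": 0, "ry": 0, "rz": 0, "claw": 0.4},
    {"dx": 0, "dy": 0, "dz": 0.4, "rx": 0, "ry": 0, "rz": 0, "claw": 0.4},
    {"dx": 0, "dy": 0, "dz": 0.2, "rx": 0, "ry": 0, "rz": 0, "claw": 0.4},
    {"dx": 0, "dy": 0, "dz": 0.11, "rx": 0, "ry": 0, "rz": 0, "claw": 0.4},
    {"dx": 0, "dy": 0, "dz": 0, "rx": 0, "ry": 0, "rz": 0, "claw": 0.4},
  ],
)

```text
time_s: 17.9
ee_pos: [0.4257, -0.321, 0.0252]
eef_rot: [-3.141, 0.001, 0.236]
force: [-0.5, -0.7, 0.8]
grip_width: 0.0562
grip_force: 0.0
```

Call:
step_arm(
  plan=[
    {"dx": 0, "dy": 0, "dz": 0, "rx": 0, "ry": 0, "rz": 0, "claw": 1},
    {"dx": 0, "dy": 0, "dz": 0, "rx": 0, "ry": 0, "rz": 0, "claw": 1},
    {"dx": 0, "dy": 0, "dz": 0, "rx": 0, "ry": 0, "rz": 0, "claw": 1},
    {"dx": 0, "dy": 0, "dz": 0, "rx": 0, "ry": 0, "rz": 0, "claw": 1},
    {"dx": 0, "dy": 0, "dz": 0, "rx": 0, "ry": 0, "rz": 0, "claw": 1},
    {"dx": 0, "dy": 0, "dz": 0, "rx": 0, "ry": 0, "rz": 0, "claw": 1},
    {"dx": 0, "dy": 0, "dz": 0, "rx": 0, "ry": 0, "rz": 0, "claw": 1},
  ],
  grip_force=15,
)

```text
time_s: 18.6
ee_pos: [0.4258, -0.3218, 0.0263]
eef_rot: [3.141, -0.001, 0.235]
force: [-1.0, 0.7, 6.7]
grip_width: 0.0288
grip_force: 14.9
```

Call:
step_arm(
  plan=[
    {"dx": 0, "dy": 0, "dz": -0.3, "rx": 0, "ry": 0, "rz": 0, "claw": 1},
    {"dx": 0, "dy": 0, "dz": -0.4, "rx": 0, "ry": 0, "rz": 0.0717, "claw": 1},
    {"dx": 0, "dy": 0, "dz": -0.4, "rx": 0, "ry": 0, "rz": 0.0717, "claw": 1},
    {"dx": 0, "dy": 0, "dz": -0.2, "rx": 0, "ry": 0, "rz": 0.0717, "claw": 1},
  ],
)

```text
time_s: 19.0
ee_pos: [0.4262, -0.3221, 0.1591]
eef_rot: [3.139, -0.003, -0.107]
force: [-0.3, 0.2, -1.9]
grip_width: 0.0292
grip_force: 14.9
```

Call:
step_arm(
  plan=[
    {"dx": 0.127, "dy": -0.46, "dz": 0, "rx": 0, "ry": 0, "rz": 0, "claw": 1},
    {"dx": 0.127, "dy": -0.46, "dz": 0, "rx": 0, "ry": 0, "rz": 0, "claw": 1},
    {"dx": 0.127, "dy": -0.46, "dz": 0, "rx": 0, "ry": 0, "rz": 0, "claw": 1},
    {"dx": 0.127, "dy": -0.46, "dz": 0, "rx": 0, "ry": 0, "rz": 0, "claw": 1},
    {"dx": 0.127, "dy": -0.46, "dz": 0, "rx": 0, "ry": 0, "rz": 0, "claw": 1},
    {"dx": 0.127, "dy": -0.46, "dz": 0, "rx": 0, "ry": 0, "rz": 0, "claw": 1},
    {"dx": 0.127, "dy": -0.46, "dz": 0, "rx": 0, "ry": 0, "rz": 0, "claw": 1},
    {"dx": 0.127, "dy": -0.46, "dz": 0, "rx": 0, "ry": 0, "rz": 0, "claw": 1},
    {"dx": 0, "dy": 0, "dz": 0, "rx": 0, "ry": 0, "rz": 0, "claw": 1},
    {"dx": 0, "dy": 0, "dz": 0, "rx": 0, "ry": 0, "rz": 0, "claw": 1},
  ],
)

```text
time_s: 20.0
ee_pos: [0.564, 0.0347, 0.1553]
eef_rot: [3.141, 0.001, -0.101]
force: [-0.4, 0.1, -1.1]
grip_width: 0.0292
grip_force: 14.9
```

Call:
step_arm(
  plan=[
    {"dx": -0.05, "dy": 0, "dz": 0.3, "rx": 0, "ry": 0, "rz": 0, "claw": 1},
    {"dx": 0, "dy": 0, "dz": 0.4, "rx": 0, "ry": 0, "rz": 0, "claw": 1},
    {"dx": 0, "dy": 0, "dz": 0.3, "rx": 0, "ry": 0, "rz": 0, "claw": 1},
    {"dx": 0, "dy": 0, "dz": 0.19, "rx": 0, "ry": 0, "rz": 0, "claw": 1},
    {"dx": 0, "dy": 0, "dz": 0, "rx": 0, "ry": 0, "rz": 0, "claw": 1},
    {"dx": 0, "dy": 0, "dz": 0, "rx": 0, "ry": 0, "rz": 0, "claw": 0.5},
    {"dx": 0, "dy": 0, "dz": 0, "rx": 0, "ry": 0, "rz": 0, "claw": 0.5},
    {"dx": 0, "dy": 0, "dz": 0, "rx": 0, "ry": 0, "rz": 0, "claw": 0.5},
    {"dx": 0, "dy": 0, "dz": 0, "rx": 0, "ry": 0, "rz": 0, "claw": 0.5},
  ],
)

```text
time_s: 20.9
ee_pos: [0.5595, 0.0345, 0.0374]
eef_rot: [-3.141, -0.001, -0.102]
force: [-0.6, 0.7, -0.2]
grip_width: 0.0469
grip_force: 0.0
```

Call:
step_arm(
  plan=[
    {"dx": 0, "dy": 0, "dz": -0.2, "rx": 0, "ry": 0, "rz": 0, "claw": 0.4},
    {"dx": 0, "dy": 0, "dz": -0.45, "rx": 0, "ry": 0, "rz": 0, "claw": 0.4},
    {"dx": 0, "dy": 0, "dz": -0.45, "rx": 0, "ry": 0, "rz": 0, "claw": 0.4},
    {"dx": 0, "dy": 0, "dz": -0.45, "rx": 0, "ry": 0, "rz": 0, "claw": 0.4},
    {"dx": 0, "dy": 0, "dz": -0.45, "rx": 0, "ry": 0, "rz": 0, "claw": 0.4},
  ],
)

```text
time_s: 21.4
ee_pos: [0.5589, 0.0346, 0.239]
eef_rot: [-3.142, -0.001, -0.102]
force: [-0.0, 0.2, 0.3]
grip_width: 0.0566
grip_force: 0.0
```

Call:
step_arm(
  plan=[
    {"dx": -0.04, "dy": 0.457, "dz": 0, "rx": 0, "ry": 0, "rz": 0, "claw": 0.4},
    {"dx": -0.04, "dy": 0.457, "dz": 0, "rx": 0, "ry": 0, "rz": 0, "claw": 0.4},
    {"dx": -0.04, "dy": 0.457, "dz": 0, "rx": 0, "ry": 0, "rz": 0, "claw": 0.4},
    {"dx": -0.04, "dy": 0.457, "dz": 0, "rx": 0, "ry": 0, "rz": 0, "claw": 0.4},
    {"dx": -0.04, "dy": 0.457, "dz": 0, "rx": 0, "ry": 0, "rz": 0, "claw": 0.4},
    {"dx": -0.04, "dy": 0.457, "dz": 0, "rx": 0, "ry": 0, "rz": 0, "claw": 0.4},
    {"dx": -0.04, "dy": 0.457, "dz": 0, "rx": 0, "ry": 0, "rz": 0, "claw": 0.4},
    {"dx": -0.04, "dy": 0.457, "dz": 0, "rx": 0, "ry": 0, "rz": 0, "claw": 0.4},
    {"dx": 0, "dy": 0, "dz": 0, "rx": 0, "ry": 0, "rz": 0, "claw": 0.4},
    {"dx": 0, "dy": 0, "dz": 0, "rx": 0, "ry": 0, "rz": 0, "claw": 0.4},
  ],
)

```text
time_s: 22.4
ee_pos: [0.4897, -0.3263, 0.2366]
eef_rot: [-3.141, 0.0, -0.104]
force: [0.2, 0.7, 0.1]
grip_width: 0.0566
grip_force: 0.0
```

Run:
```python
from h import *
from scipy.spatial.transform import Rotation as Ro
p=shot('wrist');W=cloud(p);o=p['obs'];print(o['ee_pos'],o['eef_rot'])
m=mask(p,'blue',W,None,(.012,.05))&(abs(W[...,1]+.32)<.07)&(W[...,0]>.45);n,l,st,_=cv2.connectedComponentsWithStats(m.astype(np.uint8));m=l==1+st[1:,4].argmax()
q=W[m];c,sz,an=axes(q);mm=q[:,:2].mean(0);u,s,v=np.linalg.svd(q[:,:2]-mm,full_matrices=False);print(len(q),c,sz,an,'pca',mm,np.degrees(np.arctan(v[0,1]/v[0,0])),q[:,2].mean())
print('tool delta',Ro.from_euler('xyz',o['eef_rot']).as_matrix().T@(np.r_[c,.025]-o['ee_pos']))
```

```text
[ 0.48971441 -0.32627644  0.23660983] [-3.14131305e+00  1.07251145e-04 -1.03997107e-01]
1343 [ 0.55568579 -0.32762021] [33.4389801  89.47481537] 83.99803161621094 pca [ 0.55684035 -0.3278747 ] -5.917969120421466 0.02904305667879262
tool delta [ 0.06577714 -0.0054528   0.21160431]
```

Call:
step_arm(
  plan=[
    {"dx": 0.33, "dy": -0.027, "dz": 0.2, "rx": 0, "ry": 0, "rz": 0, "claw": 0.4},
    {"dx": 0.33, "dy": -0.027, "dz": 0.2, "rx": 0, "ry": 0, "rz": 0, "claw": 0.4},
    {"dx": 0, "dy": 0, "dz": 0.45, "rx": 0, "ry": 0, "rz": 0, "claw": 0.4},
    {"dx": 0, "dy": 0, "dz": 0.45, "rx": 0, "ry": 0, "rz": 0, "claw": 0.4},
    {"dx": 0, "dy": 0, "dz": 0.4, "rx": 0, "ry": 0, "rz": 0, "claw": 0.4},
    {"dx": 0, "dy": 0, "dz": 0.3, "rx": 0, "ry": 0, "rz": 0, "claw": 0.4},
    {"dx": 0, "dy": 0, "dz": 0.11, "rx": 0, "ry": 0, "rz": 0, "claw": 0.4},
    {"dx": 0, "dy": 0, "dz": 0, "rx": 0, "ry": 0, "rz": 0, "claw": 0.4},
  ],
)

```text
time_s: 23.25
ee_pos: [0.5567, -0.3259, 0.0256]
eef_rot: [-3.141, 0.001, -0.101]
force: [-0.3, -0.3, -0.7]
grip_width: 0.056
grip_force: 0.0
```

Call:
step_arm(
  plan=[
    {"dx": 0, "dy": 0, "dz": 0, "rx": 0, "ry": 0, "rz": 0, "claw": 1},
    {"dx": 0, "dy": 0, "dz": 0, "rx": 0, "ry": 0, "rz": 0, "claw": 1},
    {"dx": 0, "dy": 0, "dz": 0, "rx": 0, "ry": 0, "rz": 0, "claw": 1},
    {"dx": 0, "dy": 0, "dz": 0, "rx": 0, "ry": 0, "rz": 0, "claw": 1},
    {"dx": 0, "dy": 0, "dz": 0, "rx": 0, "ry": 0, "rz": 0, "claw": 1},
    {"dx": 0, "dy": 0, "dz": 0, "rx": 0, "ry": 0, "rz": 0, "claw": 1},
    {"dx": 0, "dy": 0, "dz": 0, "rx": 0, "ry": 0, "rz": 0, "claw": 1},
  ],
  grip_force=15,
)

```text
time_s: 23.95
ee_pos: [0.5565, -0.3273, 0.0262]
eef_rot: [3.141, -0.001, -0.102]
force: [-0.2, 1.7, 6.3]
grip_width: 0.0289
grip_force: 14.8
```

Call:
step_arm(
  plan=[
    {"dx": 0, "dy": 0, "dz": -0.3, "rx": 0, "ry": 0, "rz": 0, "claw": 1},
    {"dx": 0, "dy": 0, "dz": -0.45, "rx": 0, "ry": 0, "rz": 0, "claw": 1},
    {"dx": 0, "dy": 0, "dz": -0.45, "rx": 0, "ry": 0, "rz": 0, "claw": 1},
    {"dx": -0.069, "dy": -0.43, "dz": 0, "rx": 0, "ry": 0, "rz": 0, "claw": 1},
    {"dx": -0.069, "dy": -0.43, "dz": 0, "rx": 0, "ry": 0, "rz": 0, "claw": 1},
    {"dx": -0.069, "dy": -0.43, "dz": 0, "rx": 0, "ry": 0, "rz": 0, "claw": 1},
    {"dx": -0.069, "dy": -0.43, "dz": 0, "rx": 0, "ry": 0, "rz": 0, "claw": 1},
    {"dx": -0.069, "dy": -0.43, "dz": 0, "rx": 0, "ry": 0, "rz": 0, "claw": 1},
    {"dx": 0, "dy": 0, "dz": 0, "rx": 0, "ry": 0, "rz": 0, "claw": 1},
    {"dx": 0, "dy": 0, "dz": 0, "rx": 0, "ry": 0, "rz": 0, "claw": 1},
  ],
)

```text
time_s: 24.95
ee_pos: [0.544, -0.1092, 0.1457]
eef_rot: [3.141, -0.0, -0.101]
force: [0.9, -0.1, -0.1]
grip_width: 0.029
grip_force: 14.8
```

Call:
step_arm(
  plan=[
    {"dx": 0, "dy": 0, "dz": 0.3, "rx": 0, "ry": 0, "rz": 0, "claw": 1},
    {"dx": 0, "dy": 0, "dz": 0.4, "rx": 0, "ry": 0, "rz": 0, "claw": 1},
    {"dx": 0, "dy": 0, "dz": 0.3, "rx": 0, "ry": 0, "rz": 0, "claw": 1},
    {"dx": 0, "dy": 0, "dz": 0.09, "rx": 0, "ry": 0, "rz": 0, "claw": 1},
    {"dx": 0, "dy": 0, "dz": 0, "rx": 0, "ry": 0, "rz": 0, "claw": 1},
    {"dx": 0, "dy": 0, "dz": 0, "rx": 0, "ry": 0, "rz": 0, "claw": 0.5},
    {"dx": 0, "dy": 0, "dz": 0, "rx": 0, "ry": 0, "rz": 0, "claw": 0.5},
    {"dx": 0, "dy": 0, "dz": 0, "rx": 0, "ry": 0, "rz": 0, "claw": 0.5},
    {"dx": 0, "dy": 0, "dz": 0, "rx": 0, "ry": 0, "rz": 0, "claw": 0.5},
  ],
)

```text
time_s: 25.85
ee_pos: [0.5442, -0.1099, 0.0373]
eef_rot: [3.141, -0.001, -0.102]
force: [-0.0, 0.1, -0.3]
grip_width: 0.0469
grip_force: 0.0
```

Call:
step_arm(
  plan=[
    {"dx": 0, "dy": 0, "dz": -0.2, "rx": 0, "ry": 0, "rz": 0, "claw": 0.4},
    {"dx": 0, "dy": 0, "dz": -0.45, "rx": 0, "ry": 0, "rz": 0, "claw": 0.4},
    {"dx": 0, "dy": 0, "dz": -0.45, "rx": 0, "ry": 0, "rz": 0, "claw": 0.4},
    {"dx": 0, "dy": 0, "dz": -0.45, "rx": 0, "ry": 0, "rz": 0, "claw": 0.4},
    {"dx": -0.4, "dy": 0.2, "dz": -0.2, "rx": 0, "ry": 0, "rz": 0, "claw": 0.4},
    {"dx": -0.4, "dy": 0.2, "dz": 0, "rx": 0, "ry": 0, "rz": 0, "claw": 0.4},
    {"dx": -0.4, "dy": 0.2, "dz": 0, "rx": 0, "ry": 0, "rz": 0, "claw": 0.4},
    {"dx": 0, "dy": 0, "dz": 0, "rx": 0, "ry": 0, "rz": 0, "claw": 0.4},
    {"dx": 0, "dy": 0, "dz": 0, "rx": 0, "ry": 0, "rz": 0, "claw": 0.4},
  ],
)

```text
time_s: 26.75
ee_pos: [0.4185, -0.1575, 0.2124]
eef_rot: [3.141, -0.002, -0.104]
force: [0.8, 0.5, 0.4]
grip_width: 0.0566
grip_force: 0.0
```

Run:
```python
from h import *
a=shot('top');W=cloud(a);w=shot('wrist')
q=W[mask(a,'orange',W,(120,165,200,230),(.12,.2))];print('pin',len(q),q.mean(0),np.percentile(q[:,2],95))
m=mask(a,'any',W,(225,170,310,215),(.04,.055));q=W[m];print('handle/rim',axes(q),'minx',q[:,0].min())
cv2.imwrite('pics/f.png',np.hstack([cv2.resize(a['img'][60:310,110:400],(464,400)),cv2.resize(w['img'],(336,400))])[...,::-1])
```

```text
pin 46 [0.50999181 0.28833646 0.16044456] 0.17021264472050698
handle/rim (array([ 0.54010754, -0.03561145]), array([246.81707764, 130.92886353]), 89.88729858398438) minx 0.4745824300693113
```

View pics/f.png

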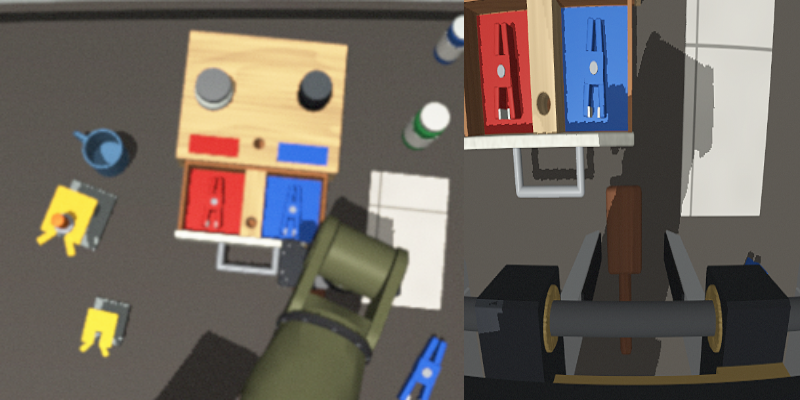

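The pin is parked at (65,220), both pegs lie flat in their bays at (213,203) and (292,208), the drawer is open, and everything else stands where it was.

```bash
python3 -c "
from station import hand_in
print(hand_in())"
```

```text
the job is handed in; nothing more can be done
None
```

The job is handed in: the pin hangs in the larger keeper, the drawer is open about 139 mm, both pegs lie flat in their bays and nothing else was moved; the hand-in call returned no verdict, so this rests on my last pictures and measurements.

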